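Clear the cooling tray and bring it the full sample tin

ROBOT

A 6-joint arm with a two-finger parallel gripper is mounted at the origin on the work surface. World frame = base frame: x ahead of the robot, y to its left, z up, the work surface at z = 0. Lengths are in m, angles in rad, forces in N, time in s.
With the tool pointing down it reaches from about 0.325 to 0.9 m from the base axis. Payload 6.1 kg.
Tool frame: the origin (TCP) lies midway between the tips of the shut fingers; the grasp point (between the pads) lies 19 mm behind it; x points along the fingers, y is the direction in which the jaws open and shut, and the axes are right-handed (so a half turn about x gives the same grasp; the last joint's range is limited). The gripper opens to 85 mm and grips with 20 to 120 N. Pads are 22 mm wide; open, the fingers measure 114 mm over their backs; the gripper's body (76 mm by 85 mm) begins 54 mm behind the grasp point. The pads swing forward as they close: fully open they stand 13 mm farther back than shut.
Start: joints at [-0.126, 0.22, 1.526, -0, 1.395, -0.126], TCP at [0.625, -0, 0.231] pointing down, gripper open.
Joint ranges: [-2.98, 2.98], [-0.91, 2.08], [0.09, 2.57], [-1.24, 4.39], [0.2, 2.65], [-2.68, 2.68]. Speed limits (rad/s): [2.57, 2.57, 3.01, 3.14, 3.14, 3.14].

INTERFACE

Orientations are given as [roll, pitch, yaw] about the fixed x, y, z axes, in that order (R = Rz(yaw) Ry(pitch) Rx(roll)).
In Python, from plant import movep, move_l, set_joints, gripper_to, hold, inverse_kinematics, observe, get_image, get_calibration, Unreachable, job_done gives the robot as it stands. Calls block until the motion is done:
- movep(position, orientation): joint-space move of the TCP to a pose.
- move_l(position, feed=0.15, rotation=None, max_force=None): straight line of the TCP; rotation=None keeps the orientation; feed is the mean speed in m/s. With max_force (N) it stops when the force on the tool has changed by that much, and returns True; else False.
- set_joints(angles): joint-space move.
- gripper_to(opening, f_grip=None): finger opening in m; f_grip is the grip in N (None keeps the last); returns when the fingers have stopped.
- hold(seconds).
- inverse_kinematics(position, orientation): joint angles nearest the present ones, or None.
- observe(): the state.
- get_image(name): name is "scene" or "side" or "wrist"; returns (picture, depth): 400x640x3 uint8, red, green, blue; 400x640 float32, m along the optical axis (not along the pixel's ray), 0 where there is no reading.
- get_calibration(name): a dict with "intrinsics" (3x3 intrinsics, pixels), "world_from_camera" (4x4, takes a point from camera to world coordinates). Camera axes: x right, y down, z forward; pixel columns grow to the right and rows downward; lengths in m; the calibration is good to about 2 mm. The wrist camera is an equidistant fisheye: a pixel r from the principal point sees the ray r / f radians off the axis. A picture is of the moment at which its call begins: read the wrist's pose just before it. get_calibration takes no time and is no camera call; for the wrist camera it gives the pose at the moment of the call.
A pose or a line that the arm cannot do raises Unreachable and nothing moves.
- job_done(): hands the job in, once; it reports no verdict.
The state is a dict: "time_s": time; "q": joint angles; "joint_velocities": joint speeds; "joint_torque": joint torques, N m; "eef_pos": TCP position; "tcp_rot": TCP orientation; "ft_force": force on the tool from outside, world axes, zero at the start; "torque": the same for the moment, N m; "opening": finger opening in m.
Only numpy, scipy, OpenCV 4.12 (cv2) and the standard library are available. Lean on these libraries where they do the work, as an engineer would, in place of code of your own. Each camera call takes 0.05 s, during which the arm holds its last target.

TASK

Clear the brass cooling tray for the next roast: put the green-capped vial into the green bin and the orange-capped vial into the orange bin. Then find by hefting which of the three identical closed tins is the full (heaviest) one, leave the two lighter tins standing upright on the wooden tin board, set down without dropping them, and finish while still holding the full tin in the gripper: upright, still, over the middle of the tray and well clear above its rim. Do not disturb the cupping bowl, timer and spoon.

Things in the scene. Friction and masses are not known exactly. Their poses are not given: they have to be found in the camera images.
- tin_a_mid (a point): centre (half-way up) of a closed round metal sample tin, 56 mm diameter, 95 mm tall, silver with a brown paper band and a dark lid; it stands upright on the tin board. The three tins look exactly alike and the lids stay on. One weighs 420 to 600 g, the two others 140 to 230 g each; which one is the heavy one changes every time and can only be felt
- tin_b_mid (a point): centre (half-way up) of a closed round metal sample tin, 56 mm diameter, 95 mm tall, silver with a brown paper band and a dark lid; it stands upright on the tin board. The three tins look exactly alike and the lids stay on. One weighs 420 to 600 g, the two others 140 to 230 g each; which one is the heavy one changes every time and can only be felt
- tin_c_mid (a point): centre (half-way up) of a closed round metal sample tin, 56 mm diameter, 95 mm tall, silver with a brown paper band and a dark lid; it stands upright on the tin board. The three tins look exactly alike and the lids stay on. One weighs 420 to 600 g, the two others 140 to 230 g each; which one is the heavy one changes every time and can only be felt
- tin_board: flat dark wooden board, fixed to the bench, 130 mm (its x) by 360 mm (its y), 15 mm thick, on which the three tins stand in a row along its y axis, about 115 mm apart; origin: centre of its underside, on the table
- tray_rim (a point): centre of the mouth of the cooling tray, level with the top of its rim, 50 mm above the table. The tray is a square brass box fixed to the bench, 160 x 160 mm outside, walls 4 mm, open at the top, with a dark perforated floor; x and y are parallel to its walls, and a black handle 22 mm thick sticks out about 83 mm on its -x side, 30 mm above the table. The two vials start in it, their centres 55 to 85 mm apart along its y axis and up to 60 mm along its x axis
- cooling_tray: the same cooling tray; origin: centre of its underside, on the table
- vial_green_mid (a point): centre (half-way up) of an upright round sample vial with a green screw cap, 30 mm diameter, 85 mm tall (the cap, 31 mm wide, is its top 25 mm), 50 g; it starts standing loose in the cooling tray, its foot 6 mm above the table
- vial_orange_mid (a point): centre (half-way up) of an upright round sample vial with an orange screw cap, 30 mm diameter, 85 mm tall (the cap, 31 mm wide, is its top 25 mm), 50 g; it starts standing loose in the cooling tray, its foot 6 mm above the table
- bin_green: green open-topped bin, fixed to the bench, 100 x 100 mm outside, 50 mm tall, walls 4 mm, floor 4 to 5 mm thick; origin: centre of its underside, on the table; z up, x and y parallel to its walls
- bin_orange: orange open-topped bin, fixed to the bench, 100 x 100 mm outside, 50 mm tall, walls 4 mm, floor 4 to 5 mm thick; origin: centre of its underside, on the table; z up, x and y parallel to its walls
- cupping_bowl: white ceramic bowl, 90 mm wide, 55 mm tall, loose, to be left alone; origin: centre of its underside
- timer: small white kitchen timer, 50 x 75 mm, 22 mm tall, loose, to be left alone; origin: centre of its underside
- cupping_spoon: steel spoon lying loose along its own x axis, to be left alone
- tin_a: the tin of point tin_a_mid; origin: centre of its underside, z up
- tin_b: the tin of point tin_b_mid; origin: centre of its underside, z up
- tin_c: the tin of point tin_c_mid; origin: centre of its underside, z up
- vial_green: the vial of point vial_green_mid; origin: centre of its underside, z towards the cap
- vial_orange: the vial of point vial_orange_mid; origin: centre of its underside, z towards the cap

How it is judged:
On the way, in this order (a step that is already met when the one before it is completed fails the run):
1. both vials lie or stand, let go, in the bins of their own colours, so that the tray is empty (x of vial_green_mid in the frame of bin_green between -0.048 and 0.048 m and y of vial_green_mid in the frame of bin_green between -0.048 and 0.048 m and z of vial_green_mid in the frame of bin_green below 0.065 m and linear speed of each of vial_green, vial_orange below 0.05 m/s and contact force between each of vial_green, vial_orange and the fingers below 0.05 N and x of vial_orange_mid in the frame of bin_orange between -0.048 and 0.048 m and y of vial_orange_mid in the frame of bin_orange between -0.048 and 0.048 m and z of vial_orange_mid in the frame of bin_orange below 0.065 m), for 0.2 s.
2. the full tin is held up over the tray, with the two lighter tins standing on the board (((horizontal distance between tin_a_mid and tray_rim below 0.05 m and height (world z) of tin_a_mid above 0.1275 m and angle between tin_a's own z axis and vertical below 0.25 rad and contact force between tin_a and the fingers above 2 N and contact force between tin_a and cooling_tray below 0.1 N and contact force between tin_a and tin_board below 0.1 N) or (x of tin_a_mid in the frame of tin_board between -0.065 and 0.065 m and y of tin_a_mid in the frame of tin_board between -0.18 and 0.18 m and height (world z) of tin_a_mid below 0.07 m and angle between tin_a's own z axis and vertical below 0.1 rad and linear speed of tin_a below 0.03 m/s and contact force between tin_a and the fingers below 0.05 N and contact force between tin_a and tin_board between 0.8 and 3 N)) and ((horizontal distance between tin_b_mid and tray_rim below 0.05 m and height (world z) of tin_b_mid above 0.1275 m and angle between tin_b's own z axis and vertical below 0.25 rad and contact force between tin_b and the fingers above 2 N and contact force between tin_b and cooling_tray below 0.1 N and contact force between tin_b and tin_board below 0.1 N) or (x of tin_b_mid in the frame of tin_board between -0.065 and 0.065 m and y of tin_b_mid in the frame of tin_board between -0.18 and 0.18 m and height (world z) of tin_b_mid below 0.07 m and angle between tin_b's own z axis and vertical below 0.1 rad and linear speed of tin_b below 0.03 m/s and contact force between tin_b and the fingers below 0.05 N and contact force between tin_b and tin_board between 0.8 and 3 N)) and ((horizontal distance between tin_c_mid and tray_rim below 0.05 m and height (world z) of tin_c_mid above 0.1275 m and angle between tin_c's own z axis and vertical below 0.25 rad and contact force between tin_c and the fingers above 2 N and contact force between tin_c and cooling_tray below 0.1 N and contact force between tin_c and tin_board below 0.1 N) or (x of tin_c_mid in the frame of tin_board between -0.065 and 0.065 m and y of tin_c_mid in the frame of tin_board between -0.18 and 0.18 m and height (world z) of tin_c_mid below 0.07 m and angle between tin_c's own z axis and vertical below 0.1 rad and linear speed of tin_c below 0.03 m/s and contact force between tin_c and the fingers below 0.05 N and contact force between tin_c and tin_board between 0.8 and 3 N)) and height (world z) of any of tin_a_mid, tin_b_mid, tin_c_mid above 0.1275 m), for 0.2 s.
At the end, for the whole second after the job is handed in: Each vial at rest in its bin; the two lighter tins (each under 3 N on the board) upright within 0.1 rad, untouched, still, on the board; the heaviest held by the fingers, upright within 0.25 rad, under 40 mm/s, within 50 mm of the tray centre seen from above, underside 30 mm or more above the rim (all of step 1 and all of step 2 and linear speed of each of tin_a, tin_b, tin_c below 0.04 m/s); the arm keeps its last pose, push and grip.
It fails at once if the bowl, the timer or the spoon is moved more than 30 mm (distance of any of cupping_bowl, timer, cupping_spoon from where it was at the start of the episode above 0.03 m).
It fails at once if a tin is dropped or thrown (faster than 0.6 m/s while out of the fingers) ((linear speed of tin_a above 0.6 m/s and contact force between tin_a and the fingers below 0.05 N) or (linear speed of tin_b above 0.6 m/s and contact force between tin_b and the fingers below 0.05 N) or (linear speed of tin_c above 0.6 m/s and contact force between tin_c and the fingers below 0.05 N)).
It fails at once if a tin is tipped over (more than 0.8 rad) (angle between any of tin_a, tin_b, tin_c's own z axis and vertical above 0.8 rad).
It also fails if it takes over 72 s, if anything falls off the work surface, if the arm or the gripper's body presses on something with over 40 N, if the wrist force passes 120 N, or if a joint passes its speed limit or range.

## Working session

There is one attempt and no reset: what is moved stays moved. The work goes in short steps, each a Python script; the robot and the scene stay as the last script left them, time stands still between calls to the robot, and variables do not carry over. Pictures are saved under pics/ and viewed, and the job is handed in when it is done.

```bash
ls; mkdir -p pics; python3 - <<'E'
from plant import *
import cv2,numpy as np
np.set_printoptions(precision=4,suppress=True)
o=observe();print(o)
for n in("scene","side","wrist"):
    c=get_calibration(n);print(n,c["intrinsics"],c["world_from_camera"])
    p,d=get_image(n);cv2.imwrite(f"pics/{n}0.png",p[:,:,::-1]);np.savez(f"{n}0.npz",p=p,d=d,K=c["intrinsics"],T=c["world_from_camera"])
E
```

```text
pics
{'time_s': 0.0, 'q': array([-0.1261,  0.2212,  1.5276,  0.    ,  1.3947, -0.1261]), 'joint_velocities': array([ 0.0004,  0.0013,  0.0006, -0.0007, -0.001 ,  0.001 ]), 'joint_torque': array([ -0.0005, -49.6914, -38.939 ,  -0.0004,   0.0112,   0.    ]), 'eef_pos': array([0.6244, 0.0001, 0.2302]), 'tcp_rot': array([-1.7088,  1.5689,  3.0036]), 'ft_force': array([ 0.2068, -0.7246,  0.1615]), 'torque': array([0.0452, 0.0392, 0.0234]), 'opening': 0.08536080994303756}
scene [[383.5225   0.     316.8581]
 [  0.     383.5225 206.2366]
 [  0.       0.       1.    ]] [[-0.505   0.6865 -0.5231  1.1511]
 [ 0.8631  0.4022 -0.3053  0.3371]
 [ 0.0008 -0.6057 -0.7957  0.8925]
 [ 0.      0.      0.      1.    ]]
side [[504.0642   0.     318.441 ]
 [  0.     504.0642 191.2468]
 [  0.       0.       1.    ]] [[ 0.933  -0.2769  0.2297  0.253 ]
 [-0.3597 -0.7291  0.5822 -0.8604]
 [ 0.0063 -0.6259 -0.7799  1.2369]
 [ 0.      0.      0.      1.    ]]
wrist [[309.7069   0.     316.0301]
 [  0.     309.7069 205.4344]
 [  0.       0.       1.    ]] [[ 1.      0.0012 -0.0015  0.626 ]
 [ 0.0006 -0.9532 -0.3025  0.0779]
 [-0.0018  0.3025 -0.9532  0.3734]
 [ 0.      0.      0.      1.    ]]
```

View pics/scene0.png

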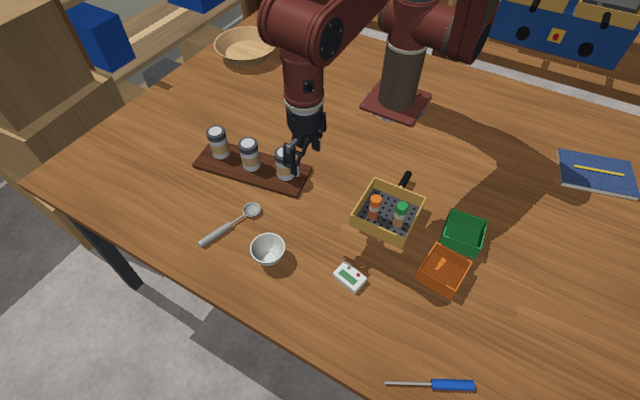

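View pics/side0.png

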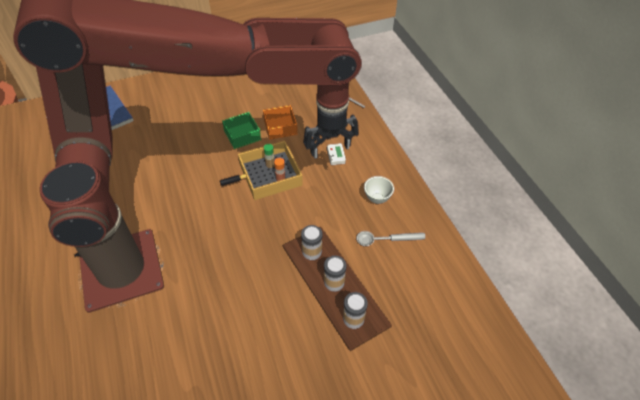

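View pics/wrist0.png

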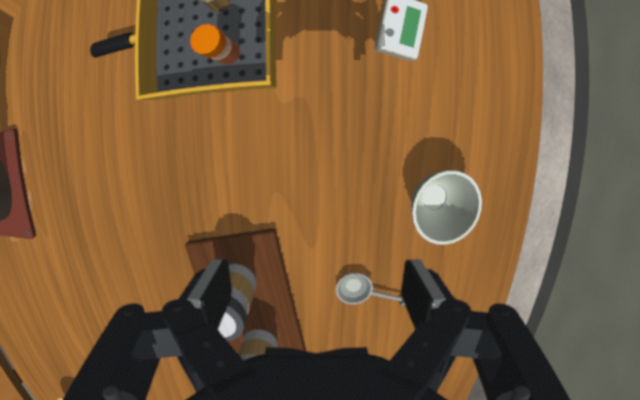

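The scene view shows the tins at about (217,145), (249,155) and (285,163), the tray at (388,211), the green bin at (465,233), the orange bin at (444,270), and the bowl, timer and spoon at the lower left. Next I measure with masks and rays.

```bash
cat > h.py <<'E'
import numpy as np,cv2
np.set_printoptions(precision=4,suppress=True)
def load(n):
    z=np.load(n);return z['p'],z['d'],z['K'],z['T']
def ray(K,T,u,v,fish=False):
    x=(u-K[0,2])/K[0,0];y=(v-K[1,2])/K[1,1]
    if fish:
        r=np.hypot(x,y);s=np.sin(r)/r if r>1e-9 else 1;d=np.array([x*s,y*s,np.cos(r)])
    else: d=np.array([x,y,1.])
    return T[:3,3],T[:3,:3]@d
def plane(K,T,u,v,z,fish=False):
    o,d=ray(K,T,u,v,fish);return o+d*(z-o[2])/d[2]
def tri(rs):
    A=np.zeros((3,3));b=np.zeros(3)
    for o,d in rs:
        d=d/np.linalg.norm(d);P=np.eye(3)-np.outer(d,d);A+=P;b+=P@o
    x=np.linalg.solve(A,b);return x,[np.linalg.norm((np.eye(3)-np.outer(d,d)/(d@d))@(x-o)) for o,d in rs]
E
cat > m.py <<'E'
from h import *
for n in("scene0","side0"):
    p,d,K,T=load(n+".npz")
    hsv=cv2.cvtColor(p,cv2.COLOR_RGB2HSV)
    print(n)
    for c,lo,hi in(("green",(50,120,40),(80,255,255)),("orange",(6,215,90),(16,255,255))):
        m=cv2.inRange(hsv,lo,hi)
        k,l,s,ce=cv2.connectedComponentsWithStats(m)
        for i in range(1,k):
            if s[i,4]>25:print(c,s[i],ce[i],plane(K,T,*ce[i],.0785)[:2],plane(K,T,*ce[i],.05)[:2])
    cr={"scene0":(180,110,500,310),"side0":(210,90,440,360)}[n]
    x0,y0,x1,y1=cr;f=800/(x1-x0) if (x1-x0)/(y1-y0)>4/3 else 600/(y1-y0)
    cv2.imwrite(f"pics/{n}z.png",cv2.resize(p[y0:y1,x0:x1,::-1],None,fx=f,fy=f,interpolation=cv2.INTER_CUBIC));print(f)
E
python3 m.py
```

```text
scene0
green [396 202  12  13 126] [401.4286 207.7937] [0.5067 0.2215] [0.4841 0.2174]
green [ 440  209   47   49 1561] [463.5932 232.722 ] [0.5007 0.3883] [0.4779 0.3901]
2.5
side0
green [223 113  37  35 834] [241.3177 130.0132] [0.4512 0.3325] [0.4561 0.3618]
green [264 144   9  11  75] [268.2267 148.8667] [0.5077 0.2207] [0.514  0.2473]
2.2222222222222223
```

View pics/scene0z.png

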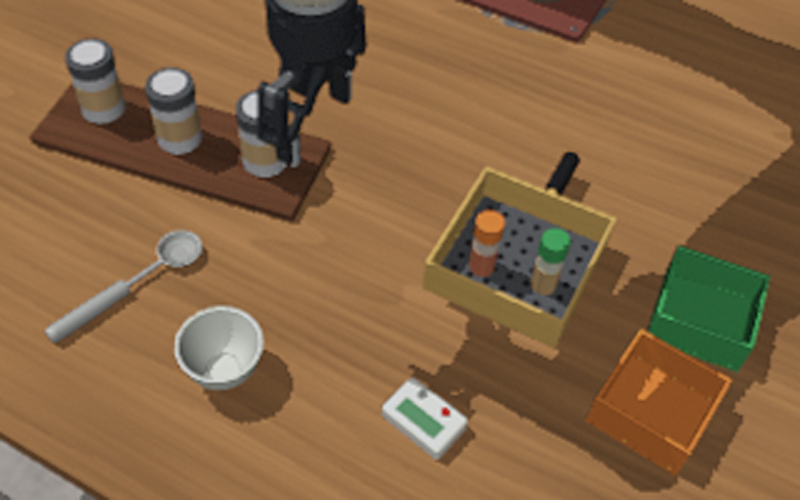

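View pics/side0z.png

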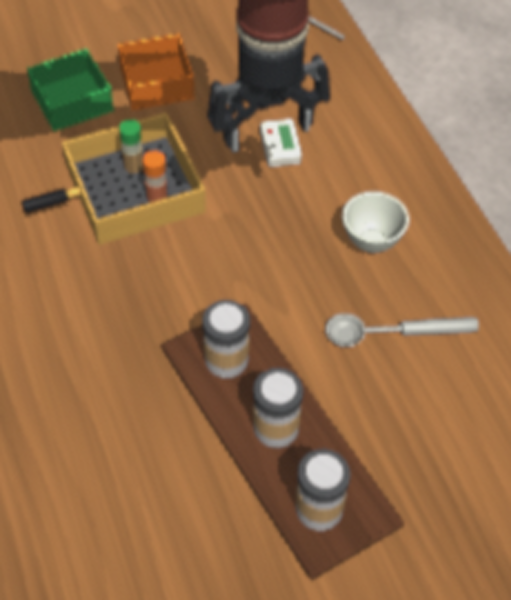

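```bash
python3 - <<'E'
from h import *
for n,pts in(("scene0",[(376,199),(385,197),(375,213),(440,265),(460,265),(452,285),(420,195)]),("side0",[(280,161),(280,171),(285,120),(285,128),(271,135),(245,158)])):
    p,*_=load(n+".npz");h=cv2.cvtColor(p,cv2.COLOR_RGB2HSV)
    print([ (q,h[q[1],q[0]]) for q in pts])
E
```

```text
[((376, 199), array([ 14, 181, 209], dtype=uint8)), ((385, 197), array([113,  11,  91], dtype=uint8)), ((375, 213), array([  8, 155, 112], dtype=uint8)), ((440, 265), array([ 14, 180, 210], dtype=uint8)), ((460, 265), array([ 13, 196, 129], dtype=uint8)), ((452, 285), array([ 13, 192, 142], dtype=uint8)), ((420, 195), array([ 20, 129, 199], dtype=uint8))]
[((280, 161), array([ 13, 202, 233], dtype=uint8)), ((280, 171), array([ 18,  51, 146], dtype=uint8)), ((285, 120), array([ 12, 201, 151], dtype=uint8)), ((285, 128), array([ 12, 197, 119], dtype=uint8)), ((271, 135), array([ 13, 203, 132], dtype=uint8)), ((245, 158), array([ 19, 153, 167], dtype=uint8))]
```

```bash
cat >> h.py <<'E'
def cloud(p,d,K,T):
    v,u=np.mgrid[:p.shape[0],:p.shape[1]]
    P=np.stack([(u-K[0,2])/K[0,0]*d,(v-K[1,2])/K[1,1]*d,d],-1)
    return P@T[:3,:3].T+T[:3,3]
def rect(X):
    (cx,cy),(w,h),a=cv2.minAreaRect(X[:,:2].astype(np.float32));return np.array([cx,cy,w,h,a])
E
cat > m2.py <<'E'
from h import *
for n in("scene0","side0"):
    p,d,K,T=load(n+".npz");hsv=cv2.cvtColor(p,cv2.COLOR_RGB2HSV);W=cloud(p,d,K,T)
    H,S,V=[hsv[...,i].astype(int) for i in range(3)]
    z=W[...,2];ok=(d>0)&(W[...,0]>.2)&(W[...,0]<1)&(abs(W[...,1])<.7)
    print(n,"table z",np.median(z[ok&(z<.03)]))
    def comps(m,mn,f,lab):
        k,l,s,ce=cv2.connectedComponentsWithStats(m.astype(np.uint8))
        for i in range(1,k):
            if s[i,4]>=mn: print(" ",lab,s[i,4],ce[i],f(l==i))
    rt=lambda m:rect(W[m])
    comps(ok&(H>50)&(H<85)&(S>110)&(z>.03)&(z<.06),60,rt,"gbin")
    comps(ok&(H>=9)&(H<=15)&(S>165)&(z>.03)&(z<.06),60,rt,"obin")
    comps(ok&(H>=16)&(H<=25)&(S>90)&(z>.043)&(z<.057),60,rt,"tray")
    comps(ok&(S>140)&(z>.06)&(z<.1),30,lambda m:(plane(K,T,*[np.where(m)[1].mean(),np.where(m)[0].mean()],.0785),W[m].mean(0)),"vcap")
    comps(ok&(z>.105)&(z<.12)&(S<60)&(V>150),20,lambda m:(plane(K,T,np.where(m)[1].mean(),np.where(m)[0].mean(),.11),W[m].mean(0)),"tin")
    comps(ok&(z>.009)&(z<.022)&(V<110),60,rt,"board")
    comps(ok&(z>.008)&(z<.07)&(S<40)&(V>120),30,lambda m:(W[m].mean(0),W[m].max(0)),"loose")
E
python3 m2.py
```

```text
scene0 table z -7.708527771554952e-05
  gbin 564 [464.9415 230.6879] [0.46   0.3882 0.1046 0.1001 5.7838]
  obin 578 [444.0017 268.0502] [ 0.5959  0.3796  0.0996  0.1029 83.5316]
  tray 460 [386.5652 208.4043] [0.4966 0.1831 0.1639 0.1607 1.039 ]
  vcap 129 [375.1395 200.6667] (array([0.5201, 0.1509, 0.0785]), array([0.525 , 0.1523, 0.0848]))
  vcap 117 [401.3248 207.8034] (array([0.5069, 0.2212, 0.0785]), array([0.5124, 0.2222, 0.0854]))
  tin 98 [214.6633 130.6633] (array([ 0.5452, -0.3737,  0.11  ]), array([ 0.545 , -0.3739,  0.1098]))
  tin 108 [247.1667 142.5   ] (array([ 0.5371, -0.2584,  0.11  ]), array([ 0.5369, -0.2586,  0.1098]))
  tin 38 [279.3684 151.7105] (array([ 0.5211, -0.1556,  0.11  ]), array([ 0.5209, -0.1558,  0.1099]))
  board 2419 [252.1224 170.8078] [ 0.5396 -0.2563  0.1327  0.3586  9.3469]
  board 118 [467.339  224.6864] [ 0.4238  0.4011  0.1088  0.0519 61.013 ]
  board 111 [457.7928 249.1532] [ 0.5095  0.3924  0.1003  0.0127 89.4516]
  loose 31 [218.1613 156.    ] (array([ 0.5689, -0.362 ,  0.0289]), array([ 0.5741, -0.3504,  0.0383]))
  loose 41 [249.2195 16
[... 1473 characters left out ...]
1.0995]
  board 3507 [336.8318 293.5623] [ 0.5366 -0.2593  0.1294  0.3608  9.476 ]
  loose 214 [335.486  154.0888] (array([0.7202, 0.1742, 0.0205]), array([0.7544, 0.2202, 0.0289]))
  loose 484 [378.4814 187.812 ] (array([ 0.7844, -0.0164,  0.0357]), array([0.8196, 0.0162, 0.0605]))
  loose 274 [395.3723 236.4416] (array([ 0.761 , -0.1847,  0.0154]), array([ 0.8421, -0.1349,  0.0261]))
  loose 53 [312.1132 256.566 ] (array([ 0.5091, -0.1682,  0.0261]), array([ 0.5333, -0.1567,  0.0381]))
  loose 43 [334.6512 288.2558] (array([ 0.5307, -0.2816,  0.0261]), array([ 0.5528, -0.2718,  0.0398]))
  loose 41 [353.6829 325.7317] (array([ 0.5358, -0.3967,  0.0263]), array([ 0.5586, -0.3863,  0.036 ]))
```

Both views agree within about 2 mm, and the sizes match (bins 100, tray 160, board 130×360). Vials first, jaws along x.

```bash
cat > r.py <<'E'
from plant import *
from h import *
import warnings;warnings.filterwarnings("ignore")
from scipy.spatial.transform import Rotation as Ro
def rot(yaw):  # jaws along x rotated by yaw, tool down
    M=Ro.from_euler('z',yaw).as_matrix()@np.array([[0,S,0],[0,0,S],[-1,0,0]]).astype(float) if False else None
    x=np.array([0,0,-1.]);y=SGN*np.array([np.cos(yaw),np.sin(yaw),0]);z=np.cross(x,y)
    return list(Ro.from_matrix(np.stack([x,y,z],1)).as_euler('xyz'))
_R=Ro.from_euler('xyz',observe()['tcp_rot']).as_matrix()
SGN=np.sign(_R[0,1])
def st(l=""):
    o=observe();print(l,"t%.2f"%o['time_s'],o['eef_pos'],"F",o['ft_force'],"op %.4f"%o['opening'])
E
python3 - <<'E'
import re
s=open('r.py').read()
s=s.replace("    M=Ro.from_euler('z',yaw).as_matrix()@np.array([[0,S,0],[0,0,S],[-1,0,0]]).astype(float) if False else None\n","")
open('r.py','w').write(s)
E
python3 - <<'E'
from r import *
print(_R,SGN)
for P,y in(((.507,.221,.057),0),((.46,.3885,.06),.1),((.596,.379,.06),-.12),((.545,-.3735,.054),.14),((.516,-.146,.054),.14),((.497,.183,.2),0)):
    print(P,inverse_kinematics(list(P),rot(y)))
st()
E
```

```text
Traceback (most recent call last):
NameError: name '_R' is not defined
```

```bash
python3 - <<'E'
from r import *
print(SGN)
for P,y in(((.507,.221,.057),0),((.46,.3885,.06),.1),((.596,.379,.06),-.12),((.545,-.3735,.054),.14),((.516,-.146,.054),.14),((.497,.183,.2),0)):
    print(P,inverse_kinematics(list(P),rot(y)))
st()
E
```

```text
1.0
(0.507, 0.221, 0.057) [ 0.2685  0.2444  1.8508 -0.      1.0464  0.2685]
(0.46, 0.3885, 0.06) [ 0.5704  0.344   1.7183 -0.      1.0793  0.4704]
(0.596, 0.379, 0.06) [ 0.4549  0.5634  1.4149 -0.      1.1633  0.5749]
(0.545, -0.3735, 0.054) [-0.7201  0.4744  1.5547  0.      1.1124 -0.8601]
(0.516, -0.146, 0.054) [-0.4228  0.2127  1.8958  0.      1.0331 -0.5628]
(0.497, 0.183, 0.2) [ 0.2038  0.0169  1.8087 -0.      1.316   0.2038]
 t0.15 [0.6245 0.0001 0.2304] F [-0.4284 -1.105  -0.9396] op 0.0854
```

```bash
cat > vial.py <<'E'
from r import *
def vial(v,b,by):
    R=rot(0)
    movep([v[0],v[1],.15],R); gripper_to(.06,20)
    move_l([v[0],v[1],.058],.12)
    gripper_to(.0,25); st("grip")
    move_l([v[0],v[1],.15],.25); st("lift")
    movep([b[0],b[1],.15],rot(by))
    move_l([b[0],b[1],.064],.15); st("down")
    gripper_to(.06); st("rel")
    move_l([b[0],b[1],.15],.3)
E
python3 - <<'E'
from vial import *
vial((.507,.221),(.460,.3885),.1)
p,_=get_image("scene");cv2.imwrite("pics/s1.png",p[:,:,::-1]);st()
E
```

```text
grip t2.84 [0.5077 0.2212 0.059 ] F [-0.4934 -0.9252  3.9636] op 0.0290
lift t3.36 [0.5072 0.221  0.1505] F [ 0.5911 -0.1056 -0.3715] op 0.0289
down t4.82 [0.4609 0.3883 0.0648] F [ 0.585  -0.594  -0.6201] op 0.0290
rel t5.22 [0.4603 0.3888 0.0646] F [ 0.022   0.3363 -0.8959] op 0.0599
 t5.70 [0.4599 0.3885 0.1503] F [ 0.1692  1.0966 -0.9357] op 0.0601
```

View pics/s1.png

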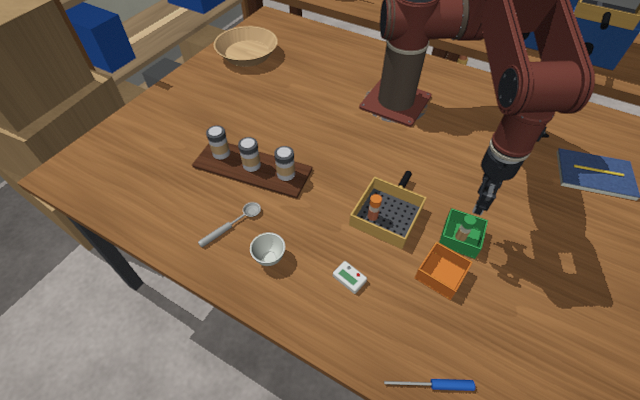

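The green vial stands in the green bin at about (467,225). Now the orange one.

```bash
python3 - <<'E'
from vial import *
vial((.520,.1503),(.596,.379),-.12)
movep([.53,-.2,.2],rot(.14))
for n in("scene","side"):
    c=get_calibration(n)
    p,d=get_image(n);cv2.imwrite(f"pics/{n}2.png",p[:,:,::-1]);np.savez(f"{n}2.npz",p=p,d=d,K=c["intrinsics"],T=c["world_from_camera"])
st()
E
sed 's/scene0/scene2/;s/side0/side2/' m2.py|python3 - |egrep "vcap|tin|[0-9] t"
```

```text
grip t8.18 [0.5207 0.1504 0.059 ] F [-0.5077  0.662   4.2075] op 0.0292
lift t8.69 [0.5202 0.1503 0.1506] F [-0.2564 -0.0895 -1.2277] op 0.0295
down t10.37 [0.5968 0.3789 0.0651] F [ 0.4832 -0.6332 -0.1111] op 0.0293
rel t10.77 [0.5963 0.3792 0.0647] F [-0.0745 -0.1443  0.8282] op 0.0603
 t13.40 [ 0.5304 -0.1992  0.1999] F [ 0.1397  0.5936 -0.2488] op 0.0600
scene2 table z -7.523768571360279e-05
  vcap 147 [468.3265 221.2993] (array([0.4599, 0.3881, 0.0785]), array([0.4653, 0.3877, 0.0849]))
  vcap 173 [447.9075 260.0058] (array([0.5968, 0.3796, 0.0785]), array([0.6012, 0.3793, 0.085 ]))
  tin 96 [214.6042 130.7083] (array([ 0.5454, -0.3737,  0.11  ]), array([ 0.5456, -0.3736,  0.1102]))
  tin 109 [247.1468 142.5229] (array([ 0.5372, -0.2583,  0.11  ]), array([ 0.5371, -0.2584,  0.1099]))
  tin 105 [283.1714 151.9524] (array([ 0.5164, -0.1457,  0.11  ]), array([ 0.5163, -0.1457,  0.11  ]))
side2 table z -0.0002522413834475934
  tin 85 [311.5529 234.5412] (array([ 0.5141, -0.1515,  0.11  ]), array([ 0.5144, -0.1507,  0.1087]))
  tin 173 [334.9711 264.237 ] (array([ 0.5382, -0.2585,  0.11  ]), array([ 0.5383, -0.2583,  0.1096]))
  tin 206 [355.5    301.6214] (array([ 0.5453, -0.3734,  0.11  ]), array([ 0.5454, -0.3731,  0.1096]))
```

View pics/scene2.png

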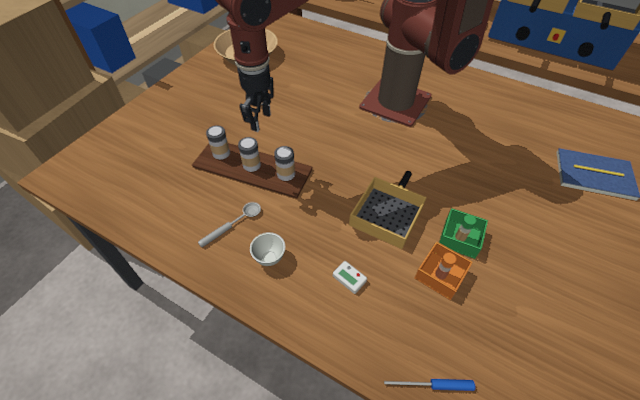

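Both vials stand in their bins and the tray is empty. Now hefting: lift 40 mm, average the vertical force, compare with the empty gripper, and set down.

```bash
cat > heft.py <<'E'
from r import *
def wz():
    hold(.3);a=[]
    for _ in range(20): hold(.03);a.append(observe()['ft_force'][2])
    return np.mean(a),np.std(a)/20**.5
def lift(t,yaw=.14,z=.056):
    movep([t[0],t[1],.17],rot(yaw)); gripper_to(.085,45)
    b=wz()
    move_l([t[0],t[1],z],.12)
    gripper_to(0,45); st("grip")
    move_l([t[0],t[1],z+.04],.1)
    w=wz(); print("W=%.2f N  (%.2f %.2f se)"%(b[0]-w[0],b[1],w[1])); st("up"); return b[0]-w[0]
def down(t,z=.056):
    s=move_l([t[0],t[1],z+.004],.1)
    s=move_l([t[0],t[1],z+.0005],.02); st("down")
    gripper_to(.085); st("rel"); move_l([t[0],t[1],.17],.15)
E
python3 - <<'E'
from heft import *
t=(.516,-.1455)
w=lift(t)
if abs(w)<3.2: down(t)
E
```

```text
grip t16.59 [ 0.5165 -0.1458  0.057 ] F [-2.2357 -0.0019  5.8289] op 0.0549
W=1.83 N  (0.12 0.11 se)
up t18.11 [ 0.516  -0.1455  0.096 ] F [-0.2409 -0.492  -2.1543] op 0.0552
down t18.94 [ 0.5166 -0.1457  0.0571] F [ 0.6666 -0.4473  0.7758] op 0.0549
rel t19.35 [ 0.516  -0.1455  0.0565] F [ 0.0095  0.8735 -0.4705] op 0.0849
```

```bash
python3 - <<'E'
from heft import *
t=(.5376,-.2584)
w=lift(t)
if abs(w)<3.2: down(t)
E
```

```text
grip t23.46 [ 0.5379 -0.2588  0.0571] F [-3.3444  0.2577  5.0435] op 0.0553
W=5.43 N  (0.09 0.08 se)
up t24.98 [ 0.5376 -0.2584  0.096 ] F [-0.7441 -0.3097 -4.9574] op 0.0550
```

The middle tin weighs 5.43 N (about 550 g), so it is the full one. I carry it to the tray.

```bash
python3 - <<'E'
from heft import *
move_l([.5376,-.2584,.2],.12)
move_l([.497,.183,.2],.15,rotation=rot(.14))
move_l([.497,.183,.175],.08); hold(.4); st("over"); print(wz())
for n in("scene","side"):
    c=get_calibration(n)
    p,d=get_image(n);cv2.imwrite(f"pics/{n}3.png",p[:,:,::-1]);np.savez(f"{n}3.npz",p=p,d=d,K=c["intrinsics"],T=c["world_from_camera"])
E
sed 's/scene0/scene3/;s/side0/side3/' m2.py|python3 - |egrep "vcap|tin|loose|[0-9] t"
```

```text
over t29.96 [0.4972 0.183  0.1754] F [-0.6752 -1.3767 -6.2213] op 0.0550
(np.float64(-5.610449555686438), np.float64(0.11067603498998684))
scene3 table z -5.481229223114337e-05
  vcap 145 [468.3517 221.3103] (array([0.4599, 0.3882, 0.0785]), array([0.4653, 0.3878, 0.085 ]))
  vcap 172 [447.9593 260.0174] (array([0.5968, 0.3797, 0.0785]), array([0.6011, 0.3794, 0.0849]))
  tin 97 [214.6598 130.7113] (array([ 0.5454, -0.3736,  0.11  ]), array([ 0.5453, -0.3736,  0.11  ]))
  tin 112 [283.2411 152.1339] (array([ 0.5169, -0.1451,  0.11  ]), array([ 0.5167, -0.1452,  0.1098]))
  loose 33 [283.1212 177.5152] (array([ 0.541 , -0.1363,  0.0288]), array([ 0.5457, -0.1224,  0.0375]))
  loose 260 [226.4    225.1885] (array([ 0.7568, -0.1813,  0.0163]), array([ 0.8438, -0.1339,  0.0248]))
  loose 629 [268.1701 245.6471] (array([ 0.7628, -0.0362,  0.0353]), array([0.8222, 0.0162, 0.0584]))
  loose 446 [349.3991 276.6323] (array([0.728 , 0.1848, 0.0209]), array([0.7566, 0.2233, 0.0266]))
  loose 121 [406.9835 382.8843] (array([0.8848, 0.4048, 0.0135]), array([0.9088, 0.4494, 0.0169]))
side3 table z
[... 244 characters left out ...]
301.6667] (array([ 0.5453, -0.3735,  0.11  ]), array([ 0.5454, -0.3733,  0.1097]))
  loose 222 [335.4009 154.3739] (array([0.7196, 0.1735, 0.0201]), array([0.7537, 0.2193, 0.0285]))
  loose 479 [378.3841 187.666 ] (array([ 0.7844, -0.0157,  0.0355]), array([0.8203, 0.0174, 0.0616]))
  loose 57 [364.9298 234.9825] (array([ 0.6818, -0.1464,  0.0116]), array([ 0.703 , -0.1332,  0.0182]))
  loose 206 [405.3786 236.5049] (array([ 0.7876, -0.1959,  0.0167]), array([ 0.8408, -0.1685,  0.0243]))
  loose 49 [312.898  256.4286] (array([ 0.5114, -0.1685,  0.0258]), array([ 0.5331, -0.1579,  0.0353]))
  loose 38 [354.1842 325.8421] (array([ 0.5369, -0.3974,  0.0262]), array([ 0.5583, -0.3888,  0.0359]))
```

View pics/scene3.png

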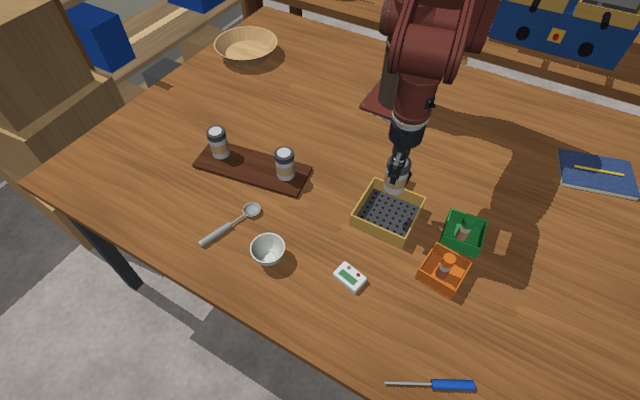

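View pics/side3.png

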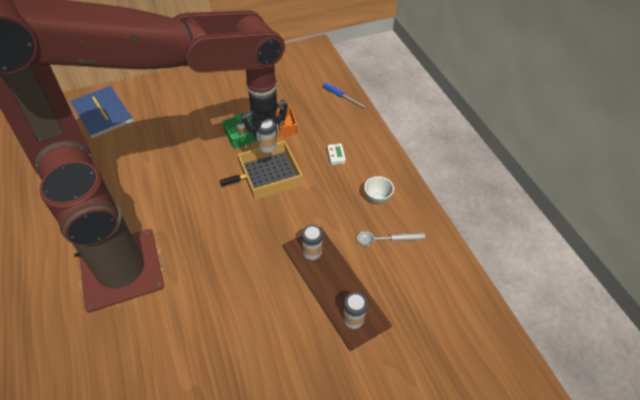

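The scene view shows the tin gripped upright over the tray at about (395,180), with the light tins standing at (218,143) and (285,163). Both vials are in their bins at (465,228) and (447,265). The side view agrees, and nothing else has moved.

```bash
python3 - <<'E'
from heft import *
st(); job_done()
E
```

```text
t31.02 [0.497 0.183 0.175] F [-0.784   0.3325 -5.2184] op 0.0551
the job is handed in; nothing more can be done
```

The job is handed in at 31.0 s of the 72 s allowed. `job_done` gives no verdict.

**Vials:** The green-capped vial stands in the green bin and the orange-capped vial in the orange bin. Both measured about 1 mm from their bin centres.

**Tins:**
- **Full tin:** the middle tin weighed 5.43 N, about 550 g, so I took it as the full one.
- **Nearest tin:** it weighed 1.83 N, about 190 g. I set it back down gently on the board; it had moved about 1 mm.
- **Far tin:** I did not lift it, because only one tin can weigh over 420 g. It is untouched.

**Last checks:**
- **Held tin:** it hangs upright over the tray centre with the gripper at (0.497, 0.183). By calculation its underside is about 0.13 m above the table, against 0.08 m needed. The force reading was still about 5.6 N and the finger opening had not changed, so it was not slipping.
- **Light tins:** both stand on the board, with their lids measured at 0.110 m as expected.
- **Bowl, timer and spoon:** in the scene camera they agree with the start within about 2 mm. In the side view the spoon showed as two patches instead of one, because the colour mask split it, so that view gives no direct comparison for the spoon.
- **Orange cap:** the gripper hid it in the last side view, so its final position comes from the scene camera alone.
- **Green cap:** it was partly hidden in the last side view, which read about 5 mm off the scene camera. I relied on the scene camera.

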